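Fit the hanging hook to a stoneware wall plaque

TASK

Fit the big steel hook to the clay lug on the back of the wall plaque: swing it through the lug, tip first, round its own curve, until the lug sits in the middle of the bend with the sleeve pointing squarely to the near edge of the plaque and the bar hangs free in the hole for a moment, neither binding nor pressing on anything. Then draw it back by the sleeve with a steady pull of about 10 N for a moment, so that the bend bears firmly on the lug, and leave it there, lying flat on the plaque. The lug is brittle fired clay and was stuck on by hand, so feel your way and never force it, and leave the other things on the table alone.

Things in the scene. Friction and masses are not known exactly. Their poses are not given: they have to be found in the camera images.
- plaque: flat slab of buff fired clay, 200 (x) by 170 (y) by 16 mm, lying face down on a cork mat 4 mm thick; it does not move. Origin at the centre of the mat's underside, on the table; z up; its flat upper side (the plaque's back) is 20 mm above the table. Its near edge is the short one on its -x side. A single lug stands on the back.
- lug (a point): the place marked out for the centre of the lug's hole: a point fixed to the plaque, 30 mm along +x from the plaque's centre and 10 mm above its back; axes as the plaque's. The lug was stuck on by hand: its hole's true centre lies anywhere up to 5 mm off this point, either way along the plaque's x (true in y and z), which is not measured.
- lug_top (a point): marked point of the lug's top, 18 mm above point lug. The lug is an upright rigid ring of round clay coil, 36 mm across, the coil 12 mm thick, half sunk in the back; its hole is 12 mm wide with rounded mouths, the hole's axis level, along the plaque's y. Brittle: more than 18 N breaks it; 7 N or more seats the hook, under 3 N it is free.
- hook: J-shaped steel hook, 98 to 196 g, lying flat on the table: a square sleeve, 12 mm of straight 8 mm round bar, then a half circle of the same bar. Origin at the centre of the sleeve's underside; x along the sleeve towards the bar, y to the side to which the hook bends, z up. Lying on the plaque's back, its bar is level with the lug's hole.
- sleeve (a point): centre of the hook's square sleeve (44 mm long, 20 mm wide, 20 mm high), which is the part to grip, 10 mm above the hook's origin; axes as the hook's. The bar leaves the sleeve's +x end on this height.
- curve (a point): centre of curvature of the hook's half circle (bar centreline radius 30 mm), hook frame x 34, y 30, z 10 mm; axes as the hook's
- bend (a point): middle of the hook's half circle, on the bar's centreline, hook frame x 64, y 30, z 10 mm; axes as the hook's
- tip (a point): tip of the hook, centre of its round end (3.5 mm radius), hook frame x 34, y 60, z 10 mm
- eye_bolt: bystander: small steel eye bolt lying flat, 90 mm long, 18 mm high
- s_hook: bystander: small steel S-hook lying flat, 70 mm long, 6 mm high
- cutter: bystander: round metal clay cutter, 60 mm across, 30 mm high
- flower_cutter: bystander: small blue flower cutter, 60 mm across, 24 mm high
- rolling_pin: bystander: wooden rolling pin, 340 mm long (along its y), 40 mm thick
- phone_case: bystander: phone in a flat case, 80 by 155 by 12 mm
- model_tool: bystander: wooden modelling tool, 165 mm long, 10 mm thick
There are look-alikes about, which are no part of the job. Leave any yellow look-alike of the hook alone.

How it is judged:
On the way, in this order (a step that is already met when the one before it is completed fails the run):
1. the hook's tip has entered the lug's hole (within 8 mm of the marked point) (distance between tip and lug below 0.008 m), for 0.05 s.
2. the lug sits in the middle of the bend (within 10 mm of the mark, hook square to the plaque within 0.2 rad) and the hook is free: it presses on plaque and lug with less than 3 N (distance between bend and lug below 0.01 m and angle between the x axis of hook and the x axis of plaque, either way round below 0.2 rad and contact force between hook and plaque below 3 N), for 0.3 s.
3. with the lug still in the middle of the bend (same tolerances) the hook bears on it with 7 N or more for 0.4 s (distance between bend and lug below 0.01 m and angle between the x axis of hook and the x axis of plaque, either way round below 0.2 rad and contact force between hook and plaque above 7 N), for 0.4 s.
At the end, for the whole second after the job is handed in: The hook lies still and flat on the plaque (tilt under 0.15 rad), released, threaded through the lug with the middle of its bend within 11 mm of the lug's marked point, its sleeve towards the plaque's near (-x) edge and square to it within 0.25 rad (distance between bend and lug below 0.011 m and angle between the x axis of hook and the x axis of plaque, either way round below 0.25 rad and x of hook in the frame of plaque below 0 m and angle between hook's own z axis and vertical below 0.15 rad and linear speed of hook below 0.02 m/s and contact force between the fingers and hook below 0.05 N); the robot touches nothing.
It fails at once if the lug or plaque is loaded by the hook with more than 18 N (contact force between hook and plaque above 18 N).
It fails at once if the fingers press on the plaque or its lug with more than 18 N (contact force between the fingers and plaque above 18 N).
It fails at once if a bystander is moved more than 25 mm (distance of any of eye_bolt, s_hook, cutter, flower_cutter, rolling_pin, phone_case, model_tool from where it was at the start of the episode above 0.025 m).
It also fails if it takes over 72 s, if anything falls off the work surface, if the arm or the gripper's body presses on something with over 40 N, if the wrist force passes 120 N, or if a joint passes its speed limit or range.

ROBOT

A 6-joint arm with a two-finger parallel gripper is mounted at the origin on the work surface. World frame = base frame: x ahead of the robot, y to its left, z up, the work surface at z = 0. Lengths are in m, angles in rad, forces in N, time in s.
With the tool pointing down it reaches from about 0.375 to 0.9 m from the base axis. Payload 3.1 kg.
Tool frame: the origin (TCP) lies on the centre line of the jaws, within the pads' length; the fingertips stand 17 mm ahead of it and the grasp point (between the pads) lies 2 mm behind it (arm.tip_extent is the distance from the TCP to the fingertips, in m); z points along the fingers, y is the line along which they close (so a half turn about z gives the same grasp; the last joint's range is limited). The gripper opens to 85 mm and grips with 20 to 120 N. Pads are 22 mm wide; open, the fingers measure 114 mm over their backs; the gripper's body (76 mm by 85 mm) begins 54 mm behind the grasp point. The pads swing forward as they close: fully open they stand 13 mm farther back than shut.
Start: joints at [-1.369, 0.527, 1.433, -0, 1.181, -0.178], TCP at [0.232, -0.58, 0.248] pointing down, gripper open.
Joint ranges: [-3.08, 3.08], [-0.75, 2.2], [0.22, 2.44], [-1.43, 4.57], [0, 2.65], [-2.85, 2.85]. Speed limits (rad/s): [2.79, 2.79, 3.14, 3.14, 3.14, 3.14].

INTERFACE

Orientations are given as a unit quaternion [w, x, y, z].
In Python, from bench import telemetry, viewer, job, finder, arm gives the robot as it stands.
- The arm moves only by the shell command python3 -m creep 'ROWS' [OPENING] [FORCE]. ROWS is a JSON object of lists of equal length, an entry for each row: "dp": the shift along the tool's x, y, z in mm, a list of three; "turn": the turn about the tool's z in rad. A call has 1 to 12 rows; each row shifts and turns the commanded pose from where the row before left it, along the tool's axes as they then stand; what a row does not reach is not made up. A row lasts 1/10 s, in which the tool goes at most 50 mm and 8.59 degrees, less where a joint would pass 70% of its speed; a pose out of reach is approached as far as the arm can. A call with a gripper value outside its range is refused whole. OPENING is the closure, from 0 (fully open) to 1 (shut), set as the call begins (- or left out, the last holds). The fingers move at their own pace and stop on an object; FORCE is the grip in N (left out, the last holds). Time passes only in rows, so rows that do not move let the fingers close. It gives the time, the measured TCP pose, the force and the opening at its end, in the units of the state.
- telemetry.get_obs(): the state, without advancing time (a new reading comes with each control period).
- viewer.get_image(name): name is "side" or "top" or "wrist"; returns a dict with "pixels" (400x640x3 uint8, blue, green, red), "depth" (400x640 float32, m along the optical axis (not along the pixel's ray), 0 where there is no reading), "fx", "fy", "cx", "cy" (pixels), "k1" (the pictures are not rectified: a ray, as slopes to the right and down, at radius r is drawn at 1 + k1 r^2 times it, then the intrinsics apply), "pose" (4x4, takes a point from camera to world coordinates); the wrist camera has in their place "T_tool_cam" (4x4, takes a point from camera to tool coordinates, whose origin is the TCP and whose axes are the flange's). Camera axes: x right, y up, looking along -z (the intrinsics and any distortion apply to the point x, -y, -z); pixel columns grow to the right and rows downward; lengths in m; the calibration is good to about 2 mm. A picture is of the moment at which its call begins: read the wrist's pose just before it.
- job.hand_in(): hands the job in, once; it reports no verdict.
Trained networks look in the newest picture that a camera, given by its name, has taken for a name from the list of things; names that differ only in an ending like _2 or _b are one class to them, and where a whole thing is asked for, a point or a joint stands for the part that bears it (a point fixed in the world has none). Each returns a list of dicts, best first, with "p" (0 to 1); they miss things now and then, are a little off and sometimes report something else, mostly with a low value. They report only what shows in the picture. A call takes as long as a camera call. They do not tell look-alikes from the thing itself.
- finder.masks_of(query, camera): "region" (400x640 bool, what is visible of it).
- finder.pinpoint(query, camera): "xyz" ([x, y, z] in m, in world coordinates, good to about 4 mm: a listed point, or the origin of a listed thing).
The state is a dict: "time": time; "joint_pos": joint angles; "joint_velocities": joint speeds; "joint_efforts": joint torques, N m; "ee_pos": TCP position; "orientation": TCP orientation; "wrist_force": force on the tool from outside, world axes, zero at the start; "ft_torque": the same for the moment, N m; "gripper_width": finger opening in m.
Only numpy, scipy, OpenCV 4.12 (cv2) and the standard library are available. Lean on these libraries where they do the work, as an engineer would, in place of code of your own. Each camera call takes 0.05 s, during which the arm holds its last target. There are 200 camera calls.

## Working session

There is one attempt and no reset: what is moved stays moved. The work goes in short steps, Python scripts to look and compute and a shell command to move; the robot and the scene stay as the last step left them, time stands still between calls to the robot, and variables do not carry over. Pictures are saved under pics/ and viewed, on a budget of 10 in all, crops included, one or two more only if the job needs it, and the job is handed in when it is done.

```bash
ls; mkdir -p pics; python3 - <<'E'
from bench import telemetry, viewer, job, finder, arm
import cv2
o=telemetry.get_obs(); print(o['time'],o['ee_pos'],o['orientation'],o['gripper_width'],[a for a in dir(arm) if a[0]!='_'])
for c in ['top','side']:
    im=viewer.get_image(c); cv2.imwrite(f'pics/{c}0.png',im['pixels'])
    print(c,im['pose'],im['fx'],im['k1'])
    for q in ['plaque','lug','lug_top','hook','sleeve','curve','bend','tip']:
        print(q,[(x['xyz'],round(x['p'],2)) for x in finder.pinpoint(q,c)])
E
```

```text
pics
0.0 [ 0.23219391 -0.57952956  0.2473481 ] [-1.07610067e-03  9.81928442e-01  1.89249508e-01 -2.86340686e-06] 0.08569607513637631 ['MotionError', 'tip_extent']
top [[-0.01503399  0.99618982 -0.08590593  0.45556966]
 [-0.99987516 -0.015396   -0.00355302 -0.00745058]
 [-0.00486209  0.08584179  0.99629692  1.35330601]
 [ 0.          0.          0.          1.        ]] 476.9344008946547 0.04236995790284422
plaque [([0.5949, -0.1418, 0.0011], 0.61)]
lug [([0.6236, -0.1475, 0.0283], 0.79), ([0.7069, 0.3286, 0.0036], 0.22)]
lug_top [([0.6244, -0.1445, 0.0514], 0.84)]
hook [([0.5121, 0.2355, 0.0032], 0.82), ([0.5065, 0.0898, 0.0018], 0.64), ([0.329, -0.0102, -0.0005], 0.61), ([0.3668, 0.2355, 0.0048], 0.52)]
sleeve [([0.5041, 0.089, 0.0144], 0.72), ([0.3312, -0.0087, 0.0114], 0.65), ([0.5119, 0.2365, 0.0077], 0.6), ([0.5586, 0.2863, 0.0083], 0.59), ([0.3656, 0.236, 0.0089], 0.54)]
curve [([0.3472, 0.0321, 0.0085], 0.82), ([0.5353, 0.2801, 0.0087], 0.81), ([0.4135, 0.2365, 0.0075], 0.65), ([0.5022, 0.1431, 0.0065], 0.52)]
bend [([0.5585, 0.2857, 0.0065], 0.82), ([0.3721, 0.047, 0.0034], 0
[... 697 characters left out ...]
.3698, 0.2406, 0.0008], 0.79), ([0.5065, 0.0952, 0.0007], 0.53), ([0.3217, -0.0099, 0.0035], 0.5), ([0.5337, 0.28, 0.0049], 0.38)]
sleeve [([0.3713, 0.2413, 0.0099], 0.75), ([0.5109, 0.2397, 0.0129], 0.67), ([0.5091, 0.0957, 0.0109], 0.57), ([0.3305, -0.0052, 0.0098], 0.48)]
curve [([0.6275, -0.1458, 0.0518], 0.68), ([0.3455, 0.0304, 0.0076], 0.66), ([0.4146, 0.2343, 0.0076], 0.61), ([0.4999, 0.1327, 0.0014], 0.6), ([0.5353, 0.2808, 0.0049], 0.58)]
bend [([0.5616, 0.2932, 0.0066], 0.78), ([0.4364, 0.2147, 0.0069], 0.68), ([0.5157, 0.1645, 0.0092], 0.54)]
tip [([0.5203, 0.3034, 0.0048], 0.81), ([0.4322, 0.2557, 0.0054], 0.8), ([0.3344, 0.0598, 0.0081], 0.54), ([0.4726, 0.1536, 0.0048], 0.48)]
```

```bash
python3 - <<'E'
import cv2
a=cv2.imread('pics/top0.png'); cv2.imwrite('pics/a1.png',cv2.resize(a[100:400,150:550],None,fx=2,fy=2,interpolation=cv2.INTER_CUBIC))
E
```

```text
(no output)
```

View pics/a1.png

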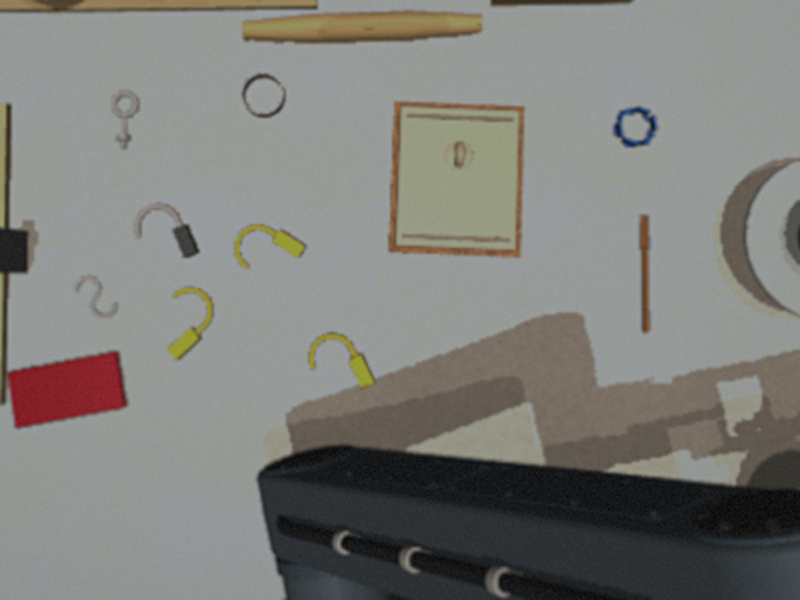

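View pics/side0.png

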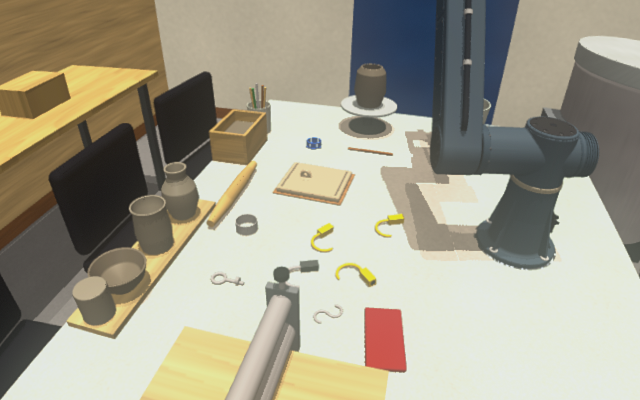

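Four J-hooks are in the top crop: steel with a dark sleeve at (170,225), and yellow ones at (270,243), (195,320) and (340,358). The steel one fits the description, with its sleeve near (0.511, 0.237) and yaw about 20°. The yellow ones are look-alikes. The plaque is at crop (458,178) with the lug at (459,154). I'll look at the lug from near first, then the hook.

```bash
cat > h.py <<'E'
from bench import telemetry, viewer, finder
import numpy as np, cv2
from scipy.spatial.transform import Rotation as R
def pose(o=None):
    o=o or telemetry.get_obs(); T=np.eye(4); q=o['orientation']
    T[:3,:3]=R.from_quat([q[1],q[2],q[3],q[0]]).as_matrix(); T[:3,3]=o['ee_pos']; return T
def yaw(T): return np.degrees(np.arctan2(T[1,0],T[0,0]))
def shot(c):
    T=pose(); im=viewer.get_image(c)
    im['W']=im['pose'] if c!='wrist' else T@im['T_tool_cam']; return im
def cloud(im):  # world xyz per pixel
    h,w=im['depth'].shape; v,u=np.mgrid[:h,:w]
    x=(u-im['cx'])/im['fx']; y=(v-im['cy'])/im['fy']; rd=np.hypot(x,y); r=rd.copy()
    for _ in range(8): r=rd/(1+im['k1']*r*r)
    s=1/(1+im['k1']*r*r); d=im['depth']
    P=np.stack([x*s*d,-y*s*d,-d],-1)
    return P@im['W'][:3,:3].T+im['W'][:3,3]
def to(target,T=None):  # remaining shift in tool axes, mm
    T=pose() if T is None else T; return T[:3,:3].T@(np.array(target)-T[:3,3])*1000
def proj(im,p):
    c=np.linalg.inv(im['W'])@np.append(p,1); s=np.array([c[0],-c[1]])/-c[2]; s=s*(1+im['k1']*(s@s))
    return im['fx']*s[0]+im['cx'],im['fy']*s[1]+im['cy']
E
python3 -m creep '{"dp":[[38,-23,0],[38,-23,0],[38,-23,0],[38,-23,0],[38,-23,0],[38,-23,0],[38,-23,0],[38,-23,0],[38,-23,0],[38,-23,0]],"turn":[0,0,0,0,0,0,0,0,0,0]}'
python3 - <<'E'
from h import *
T=pose(); print(T[:3,3],yaw(T)); im=shot('wrist'); print(im['T_tool_cam'].round(3),im['fx'])
cv2.imwrite('pics/w1.png',im['pixels'])
print([proj(im,p) for p in [(.625,-.147,.03),(.595,-.145,.02)]])
E
```

```text
time: 1.9
ee_pos: [0.5006, -0.224, 0.2486]
orientation: [0.0, 0.982, 0.189, 0.0]
wrist_force: [0.4, -1.0, 0.4]
gripper_width: 0.0856
[ 0.5005887  -0.22395663  0.24855832] 21.81135064223071
[[ 0.     0.956  0.294  0.076]
 [ 1.    -0.     0.     0.   ]
 [ 0.001  0.294 -0.956 -0.124]
 [ 0.     0.     0.     1.   ]] 293.0071436751641
[(np.float64(296.1707673803749), np.float64(48.34959809228752)), (np.float64(285.746646939184), np.float64(76.61949483510475))]
```

```bash

python3 -m creep '{"dp":[[36,-11,12],[36,-11,12],[36,-11,12],[36,-11,12],[0,0,0],[0,0,0]],"turn":[0,0,0,0,0,0]}'
python3 - <<'E'
from h import *
T=pose(); im=shot('wrist'); cv2.imwrite('pics/w1.png',im['pixels'])
for q in ['plaque','lug','lug_top']: print(q,[(x['xyz'],round(x['p'],2)) for x in finder.pinpoint(q,'wrist')])
P=cloud(im); z=P[...,2]
m=(z>.012)&(z<.026)&(np.hypot(P[...,0]-.595,P[...,1]+.145)<.15)
n,l,s,c=cv2.connectedComponentsWithStats(m.astype(np.uint8)); k=1+s[1:,4].argmax(); print(s[k]); pts=P[l==k]
print('z',np.median(pts[:,2]))
(cx,cy),(w,h),a=cv2.minAreaRect((pts[:,:2]*1000).astype(np.float32)); print(cx,cy,w,h,a)
r=(z>.035)&(z<.06)&(np.hypot(P[...,0]-.625,P[...,1]+.147)<.04); q=P[r]
print(r.sum(), q.min(0),q.max(0),q.mean(0)); t=q[q[:,2]>q[:,2].max()-.004]; print('top',t.mean(0),len(t))
E
```

```text
time: 2.55
ee_pos: [0.6169, -0.1306, 0.1997]
orientation: [-0.0, 0.982, 0.19, -0.001]
wrist_force: [-0.8, -0.7, 0.1]
gripper_width: 0.0854
plaque [([0.5916, -0.1445, 0.0009], 0.95)]
lug [([0.6237, -0.1451, 0.0281], 0.64)]
lug_top [([0.629, -0.1452, 0.0496], 0.84)]
[  225    90   210   215 25695]
z 0.018666778982654786
596.2598876953125 -144.20468139648438 168.75180053710938 199.6604461669922 86.78970336914062
356 [ 0.61028853 -0.15283751  0.03504103] [ 0.64374811 -0.13982993  0.04826541] [ 0.62843501 -0.14559994  0.04257023]
top [ 0.62681724 -0.14606251  0.04553617] 134
```

View pics/w1.png

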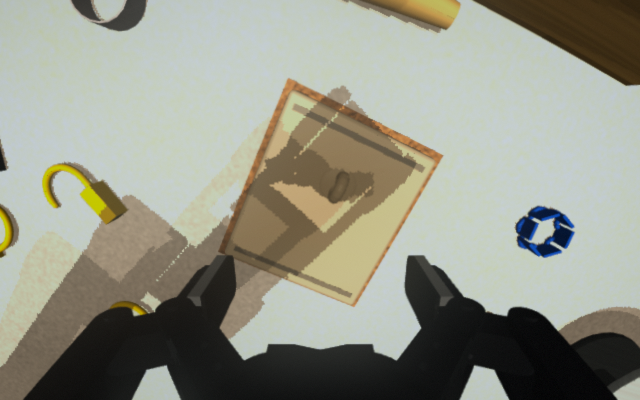

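Plaque is 169×200 mm with centre (0.5963, −0.1442) and yaw about −3.2°. The lug is at px (340,186), about 1 mm beyond its mark. I'll take a closer measurement of the lug.

```bash

python3 -m creep '{"dp":[[-3,6,27],[-3,6,27],[-3,6,26],[0,0,0],[0,0,0]],"turn":[0,0,0,0,0]}'
cat > lug.py <<'E'
from h import *
from scipy.optimize import least_squares
im=shot('wrist'); P=cloud(im); z=P[...,2]
a=np.radians(-3.2); u=np.array([np.cos(a),np.sin(a)]); v=np.array([-u[1],u[0]])
c0=np.array([.6262,-.1459]); d=P[...,:2]-c0; X=d@u*1000; Y=d@v*1000; Z=z*1000
m=(Z>26)&(Z<52)&(abs(X)<26)&(abs(Y)<12)
x,y,zz=X[m],Y[m],Z[m]
f=lambda p: np.hypot(np.hypot(x-p[0],zz-p[2])-12,y-p[1])-6
s=least_squares(f,[0,0,30],loss='soft_l1',f_scale=.7); print(m.sum(),'torus fit x,y,z mm rel mark',s.x.round(2),'rms',np.sqrt(np.mean(s.fun**2)))
f2=lambda p: f([p[0],p[1],30]); s=least_squares(f2,[0,0],loss='soft_l1',f_scale=.7); print('z fixed',s.x.round(2))
g=(abs(X)<60)&(abs(Y)<50)&(np.hypot(X,Y)>30)&(Z>10)&(Z<26); print('back z',np.median(Z[g]))
print('x extents',np.percentile(x,[1,99]),'y',np.percentile(y,[1,99]),'ztop',zz.max())
E
python3 lug.py
```

```text
time: 3.25
ee_pos: [0.6149, -0.1519, 0.1208]
orientation: [-0.0, 0.982, 0.188, -0.0]
wrist_force: [-0.6, 0.0, -0.3]
gripper_width: 0.0854
707 torus fit x,y,z mm rel mark [ 0.55 -0.37 28.47] rms 0.456694573440199
z fixed [-0.05 -0.54]
back z 18.64858544716677
x extents [-14.08763002  18.04966901] y [-5.85947775  5.54857422] ztop 47.41253379217763
```

```bash

python3 -m creep '{"dp":[[5,-40,-25],[5,-40,-25],[5,-40,-20],[5,-40,0],[5,-40,0],[5,-40,0],[5,-40,0],[5,-40,0],[5,-40,0],[3,-40,0]],"turn":[0,0,0,0,0,0,0,0,0,0]}'
python3 -m creep '{"dp":[[0,0,0],[0,0,0],[0,0,0],[0,0,0],[0,0,0],[0,0,0],[0,0,0],[0,0,0],[0,0,0],[0,0,0],[0,0,0]],"turn":[-0.149,-0.149,-0.149,-0.149,-0.149,-0.149,-0.149,-0.149,-0.149,-0.149,-0.149]}'
python3 -m creep '{"dp":[[0,0,0],[0,0,0],[0,0,0],[0,0,0],[0,0,0],[0,0,0],[0,0,0],[0,0,0],[0,0,0],[0,0,0],[0,0,0],[0,0,0]],"turn":[-0.149,-0.149,-0.149,-0.149,-0.149,-0.149,-0.149,-0.149,-0.149,-0.149,0,0]}'
cat > hook.py <<'E'
from h import *
from scipy.optimize import least_squares
import sys
name=sys.argv[1]; x0=[float(a) for a in sys.argv[2:6]]  # x y yawdeg zbase(mm)
T=pose(); im=shot('wrist'); cv2.imwrite(f'pics/{name}.png',im['pixels'])
print('tcp',T[:3,3],yaw(T))
P=cloud(im)*1000; hsv=cv2.cvtColor(im['pixels'],cv2.COLOR_BGR2HSV)
zb=x0[3]; m=(P[...,2]>zb+4)&(P[...,2]<zb+24)&(np.hypot(P[...,0]-x0[0],P[...,1]-x0[1])<110)
m&=~((hsv[...,1]>150)&(hsv[...,0]>20)&(hsv[...,0]<40))
if len(sys.argv)>6:  # drop points nearer than given, none
    pass
def loc(p,Q):
    a=np.radians(p[2]); d=Q[:,:2]-p[:2]; return np.c_[d@[np.cos(a),np.sin(a)],d@[-np.sin(a),np.cos(a)]]
def dist(p,Q):
    L=loc(p,Q); x,y=L.T; zc=Q[:,2]-zb-10-p[3]
    bx=np.maximum(abs(x)-22,0); by=np.maximum(abs(y)-10,0)
    q=np.c_[abs(x)-22,abs(y)-10,abs(zc)-10]
    box=np.linalg.norm(np.maximum(q,0),axis=1)+np.minimum(q.max(1),0)
    r=np.hypot(x-34,y-30); onarc=x>=34
    arc=np.hypot(r-30,zc)-4
    tip=np.sqrt((x-34)**2+(y-60)**2+zc**2)-3.5
    st=np.hypot(y,zc)-4+np.where(x<34,0,50)
    arc=np.where(onarc,arc,np.minimum(tip,st))
    return np.minimum(box,arc)
p=np.array([*x0[:3],0.])
Q=P[m]
for it in range(6):
    q=Q[abs(dist(p,Q))<(15 if it<2 else 4)]
    s=least_squares(dist,p,args=(q,),loss='soft_l1',f_scale=1); p=s.x
print('n',len(q),'hook x,y,yaw,dz',p.round(2),'rms',np.sqrt(np.mean(s.fun**2)).round(2))
a=np.radians(p[2]); Rm=np.array([[np.cos(a),-np.sin(a)],[np.sin(a),np.cos(a)]])
for n,l in dict(tip=(34,60),bend=(64,30),curve=(34,30)).items():
    w=Rm@l+p[:2]; print(n,w.round(1), 'px',np.round(proj(im,[*w/1000,(zb+10)/1000]),0))
print('to sleeve centre, tool axes mm',to([p[0]/1000,p[1]/1000,(zb+10)/1000],T).round(1),'yaw err hook+180-tool',((p[2]+180-yaw(T)+180)%360-180).round(2))
E
python3 hook.py w2 511 237 20 0
```

```text
time: 4.3
ee_pos: [0.5117, 0.2401, 0.1928]
orientation: [-0.0, 0.982, 0.189, 0.002]
wrist_force: [0.1, 0.1, 0.4]
gripper_width: 0.0854
time: 5.4
ee_pos: [0.512, 0.2385, 0.1926]
orientation: [0.001, 0.529, 0.848, 0.002]
wrist_force: [0.3, -0.4, -0.2]
gripper_width: 0.085
time: 6.6
ee_pos: [0.5117, 0.2384, 0.1918]
orientation: [0.001, -0.182, 0.983, 0.0]
wrist_force: [0.1, 0.4, -0.7]
gripper_width: 0.0855
tcp [0.51170734 0.23836541 0.19181463] -159.06879443716102
n 1531 hook x,y,yaw,dz [ 5.1199e+02  2.3900e+02  2.0560e+01 -3.0000e-01] rms 1.2
tip [522.7 307.1] px [374. 216.]
bend [561.4 289.6] px [346. 241.]
curve [533.3 279. ] px [347. 216.]
to sleeve centre, tool axes mm [  0.    0.6 181.8] yaw err hook+180-tool -0.37
```

View pics/w2.png

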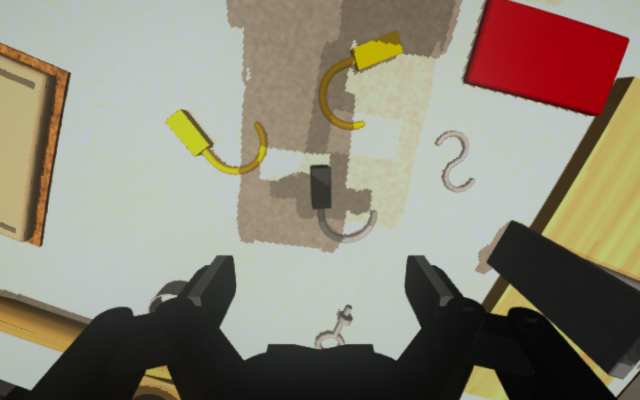

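Steel hook confirmed at px (320,187): dark sleeve, grey bar, tip at (374,213). The fit matches the given shape, and a yellow hook passes close by at (255,165). I'll half-close the fingers before descending.

```bash
python3 -m creep '{"dp":[[0,0.6,30],[0,0,30],[0,0,30],[0,0,30],[0,0,20],[0,0,0],[0,0,0]],"turn":[0.006,0,0,0,0,0,0]}' 0.5 60
python3 hook.py w3 512 239 20.5 0; python3 -c "
from bench import arm;print(arm.tip_extent)"
```

```text
time: 7.35
ee_pos: [0.5113, 0.2387, 0.0506]
orientation: [0.0, -0.18, 0.984, 0.0]
wrist_force: [-0.2, -0.2, 0.1]
gripper_width: 0.0426
tcp [0.51125673 0.238734   0.05058765] -159.30390138659163
n 3649 hook x,y,yaw,dz [ 5.1272e+02  2.3866e+02  2.2510e+01 -4.7000e-01] rms 1.0
tip [521.2 307.1] px [413. 287.]
bend [560.4 290.9] px [366. 327.]
curve [532.6 279.4] px [367. 289.]
to sleeve centre, tool axes mm [-1.3 -0.6 40.6] yaw err hook+180-tool 1.82
0.017
```

View pics/w3.png

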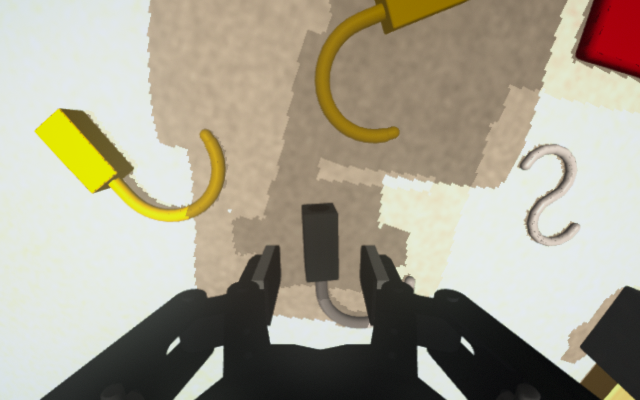

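Fingers straddle the sleeve at (320,245) and are clear of the yellow hook at (205,170). Descend and grip.

```bash
python3 -m creep '{"dp":[[-0.5,0,15],[-0.5,0,10],[0,0,5],[0,0,0],[0,0,0]],"turn":[-0.02,0,0,0,0]}' 0.5 60
python3 -m creep '{"dp":[[0,0,0],[0,0,0],[0,0,0],[0,0,0],[0,0,0]],"turn":[0,0,0,0,0]}' 1 60
python3 -m creep '{"dp":[[0,0,-15],[0,0,-30],[0,0,-30],[0,0,-30],[0,0,0],[0,0,0]],"turn":[0,0,0,0,0,0]}'
python3 hook.py w4 512 239 21 105
```

```text
time: 7.9
ee_pos: [0.5118, 0.239, 0.0201]
orientation: [-0.0, -0.19, 0.982, -0.0]
wrist_force: [0.0, 0.3, -0.4]
gripper_width: 0.0426
time: 8.4
ee_pos: [0.5121, 0.239, 0.0206]
orientation: [0.0, -0.19, 0.982, 0.0]
wrist_force: [-0.1, 0.6, 1.5]
gripper_width: 0.0189
time: 9.0
ee_pos: [0.5119, 0.239, 0.1263]
orientation: [0.001, -0.19, 0.982, 0.0]
wrist_force: [-0.3, 0.2, -1.7]
gripper_width: 0.0186
tcp [0.51185782 0.23898675 0.12633151] -158.09699854816802
n 4473 hook x,y,yaw,dz [ 5.1254e+02  2.3809e+02  2.2750e+01 -5.0000e-02] rms 0.92
tip [520.7 306.6] px [427. 317.]
bend [560.  290.5] px [371. 360.]
curve [532.3 278.9] px [373. 318.]
to sleeve centre, tool axes mm [-0.3 -1.1 11.3] yaw err hook+180-tool 0.85
```

View pics/w4.png

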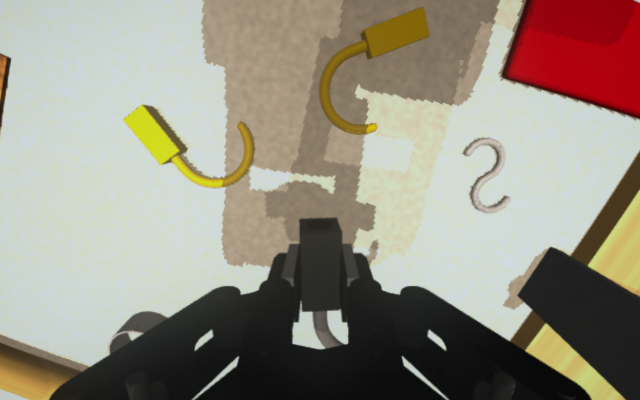

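```bash

python3 -m creep '{"dp":[[5,-38,0],[5,-38,0],[5,-38,0],[5,-38,0],[6,-38,0],[6,-38,0],[6,-38,0],[6,-38,0],[6,-38,0],[0,0,0]],"turn":[0,0,0,0,0,0,0,0,0,0]}'
python3 -m creep '{"dp":[[0,0,0],[0,0,0],[0,0,0],[0,0,0],[0,0,0],[0,0,0],[0,0,0],[0,0,0],[0,0,0],[0,0,0]],"turn":[0.145,0.145,0.145,0.145,0.145,0.145,0.145,0.145,0.145,0.145]}'
python3 -m creep '{"dp":[[0,0,0],[0,0,0],[0,0,0],[0,0,0],[0,0,0],[0,0,0],[0,0,0],[0,0,0],[0,0,0],[0,0,0]],"turn":[0.145,0.145,0.145,0.145,0.145,0.145,0.145,0.145,0,0]}'
cat > st.py <<'E'
from h import *
o=telemetry.get_obs(); T=pose(o); t=T[:3,:3]; u=np.array([np.cos(np.radians(-3.2)),np.sin(np.radians(-3.2)),0]); v=np.array([-u[1],u[0],0])
lug=np.array([.6267,-.1463,.030])
print('t',o['time'],'tcp',T[:3,3].round(4),'yaw',yaw(T).round(2),'hook-plaque deg',((yaw(T)+180+3.2+180)%360-180).round(2),'tilt',np.degrees(np.arccos(-t[2,2])).round(2))
f=o['wrist_force']; print('F plaque axes',(f@u).round(1),(f@v).round(1),f[2].round(1),'M',np.round(o['ft_torque'],2),'w',o['gripper_width'])
for n,l in dict(tip=(-34,60,9.8-.0),bend=(-64,30,9.8),C=(-34,30,9.8)).items():
    w=T[:3,3]+t@(np.array(l)/1000+[-.0002,0,.0]); d=(w-lug)*1000; print(n,'rel lug in plaque axes',(d@u).round(1),(d@v).round(1),'hookbase z',round((T[2,3]-.0206)*1000,1))
d=-(T[:3,3]+t@np.array([-.0342,.030,0])-(lug-.030*u)); print('shift to put C right, tool mm',(t.T@d*1000).round(1)[:2])
E
python3 st.py
```

```text
time: 10.05
ee_pos: [0.5942, -0.1022, 0.1238]
orientation: [0.0, -0.187, 0.982, -0.001]
wrist_force: [0.2, 0.6, -2.0]
gripper_width: 0.0187
time: 11.05
ee_pos: [0.5915, -0.0957, 0.1235]
orientation: [-0.002, 0.511, 0.859, -0.0]
wrist_force: [-0.1, -0.6, -1.6]
gripper_width: 0.0187
time: 12.05
ee_pos: [0.5921, -0.0962, 0.1242]
orientation: [-0.001, 0.897, 0.443, -0.001]
wrist_force: [0.2, 0.2, -1.2]
gripper_width: 0.0191
t 12.05 tcp [ 0.5921 -0.0962  0.1242] yaw 52.55 hook-plaque deg -124.25 tilt 0.16
F plaque axes 0.2 0.2 -1.2 M [-0.02 -0.03 -0.01] w 0.019139531825267314
tip rel lug in plaque axes -7.0 -13.9 hookbase z 103.6
bend rel lug in plaque axes -48.7 -21.8 hookbase z 103.6
C rel lug in plaque axes -31.8 3.0 hookbase z 103.6
shift to put C right, tool mm [-1.4  3.4]
```

```bash

python3 -m creep '{"dp":[[-0.7,1.7,20],[-0.7,1.7,20],[0,0,20],[0,0,16],[0,0,0],[0,0,0]],"turn":[0,0,0,0,0,0]}'
python3 st.py; python3 - <<'E'
from h import *
for c in ['side','top']:
    im=shot(c)
    if c=='side':
        x,y=map(int,proj(im,[.62,-.14,.04])); cv2.imwrite('pics/s5.png',cv2.resize(im['pixels'][y-60:y+60,x-80:x+80],None,fx=5,fy=5,interpolation=cv2.INTER_CUBIC)); print(x,y)
    for q in ['tip','bend','lug','lug_top']: print(c,q,[(p['xyz'],round(p['p'],2)) for p in finder.pinpoint(q,c) if abs(p['xyz'][1]+.14)<.1])
E
```

```text
time: 12.65
ee_pos: [0.5946, -0.0999, 0.049]
orientation: [-0.0, 0.897, 0.442, -0.0]
wrist_force: [-0.2, -0.5, -1.5]
gripper_width: 0.0189
t 12.65 tcp [ 0.5946 -0.0999  0.049 ] yaw 52.43 hook-plaque deg -124.37 tilt 0.06
F plaque axes -0.2 -0.5 -1.5 M [ 0.04 -0.02  0.03] w 0.01889188914905291
tip rel lug in plaque axes -4.4 -17.6 hookbase z 28.4
bend rel lug in plaque axes -46.1 -25.4 hookbase z 28.4
C rel lug in plaque axes -29.1 -0.7 hookbase z 28.4
shift to put C right, tool mm [ 0.1 -1.1]
306 172
side tip [([0.6227, -0.165, 0.0317], 0.51), ([0.6219, -0.1431, 0.05], 0.32)]
side bend [([0.5805, -0.1668, 0.0426], 0.66), ([0.5934, -0.0979, 0.0262], 0.36)]
side lug [([0.6294, -0.1506, 0.027], 0.78)]
side lug_top [([0.6217, -0.1466, 0.0509], 0.75)]
top tip []
top bend []
top lug []
top lug_top []
```

View pics/s5.png

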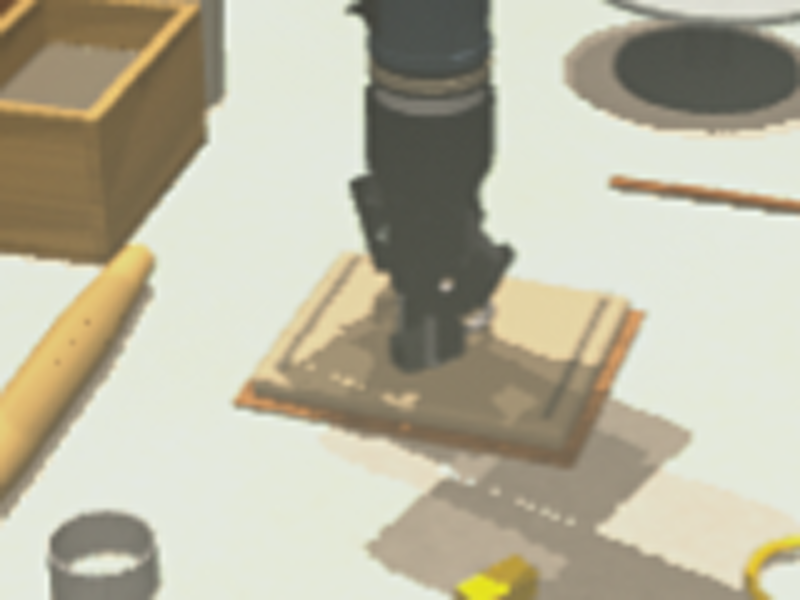

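The gripper with the hook sits over the plaque at crop (430,350), and the lug is hidden behind it. The network's tip agrees with my prediction to about 2 mm. I'll lower the hook to the plaque gently.

```bash

python3 -m creep '{"dp":[[0,-1,4],[0,0,2.5],[0,0,0],[0,0,0]],"turn":[0,0,0,0]}'
python3 st.py;
```

```text
time: 13.55
ee_pos: [0.594, -0.0995, 0.0425]
orientation: [-0.0, 0.897, 0.441, -0.0]
wrist_force: [-0.8, -0.9, -1.7]
gripper_width: 0.019
t 13.55 tcp [ 0.594  -0.0995  0.0425] yaw 52.36 hook-plaque deg -124.44 tilt 0.03
F plaque axes -0.8 -0.9 -1.7 M [ 0.06 -0.02 -0.03] w 0.019003396278199657
tip rel lug in plaque axes -5.2 -17.2 hookbase z 21.9
bend rel lug in plaque axes -46.9 -25.0 hookbase z 21.9
C rel lug in plaque axes -29.9 -0.3 hookbase z 21.9
shift to put C right, tool mm [ 0.2 -0.2]
```

```bash

python3 -m creep '{"dp":[[0.2,-0.2,0.7],[0,0,0],[0,0,0]],"turn":[0,0,0]}' | grep -E 'pos|force'
python3 -m creep '{"dp":[[0,0,0.6],[0,0,0],[0,0,0]],"turn":[0,0,0]}'| grep -E 'pos|force'
python3 -m creep '{"dp":[[0,0,0.5],[0,0,0],[0,0,0]],"turn":[0,0,0]}'| grep -E 'pos|force'
python3 st.py
```

```text
ee_pos: [0.5941, -0.0993, 0.0422]
wrist_force: [0.5, -0.4, -2.0]
ee_pos: [0.5941, -0.0993, 0.0415]
wrist_force: [-0.8, 0.3, -1.5]
ee_pos: [0.594, -0.0992, 0.041]
wrist_force: [0.9, -0.1, -1.9]
t 14.45 tcp [ 0.594  -0.0992  0.041 ] yaw 52.36 hook-plaque deg -124.44 tilt 0.0
F plaque axes 0.9 -0.0 -1.9 M [ 0.02  0.09 -0.  ] w 0.01903460851677837
tip rel lug in plaque axes -5.1 -17.0 hookbase z 20.4
bend rel lug in plaque axes -46.8 -24.8 hookbase z 20.4
C rel lug in plaque axes -29.8 -0.0 hookbase z 20.4
shift to put C right, tool mm [-0.1 -0.1]
```

```bash

python3 -m creep '{"dp":[[-1.54,-1.67,0],[-1.54,-1.67,0],[-1.54,-1.67,0],[-1.54,-1.67,0],[0,0,0],[0,0,0]],"turn":[-0.05,-0.05,-0.05,-0.05,0,0]}' | grep -E 'force'
python3 st.py
```

```text
wrist_force: [0.3, 0.0, -1.7]
t 15.05 tcp [ 0.5852 -0.1008  0.0411] yaw 63.75 hook-plaque deg -113.05 tilt 0.01
F plaque axes 0.3 0.0 -1.7 M [-0.01 -0.01 -0.02] w 0.018776121755659216
tip rel lug in plaque axes -2.1 -11.8 hookbase z 20.5
bend rel lug in plaque axes -41.5 -27.7 hookbase z 20.5
C rel lug in plaque axes -29.7 -0.1 hookbase z 20.5
shift to put C right, tool mm [-0.  -0.3]
```

```bash

for i in 1; do python3 -m creep '{"dp":[[-0.91,-1.0,0],[-0.91,-1.0,0],[-0.91,-1.0,0],[0,0,0]],"turn":[-0.03,-0.03,-0.03,0]}' | grep -E 'force'; done
python3 st.py
python3 -m creep '{"dp":[[-0.91,-1.0,0],[-0.91,-1.0,0],[0,0,0]],"turn":[-0.03,-0.03,0]}' | grep -E 'force'
python3 -m creep '{"dp":[[-0.91,-1.0,0],[-0.91,-1.0,0],[0,0,0]],"turn":[-0.03,-0.03,0]}' | grep -E 'force'
python3 st.py
```

```text
wrist_force: [0.2, 0.4, -1.8]
t 15.45 tcp [ 0.5813 -0.102   0.041 ] yaw 68.93 hook-plaque deg -107.87 tilt 0.0
F plaque axes 0.1 0.5 -1.8 M [0.05 0.04 0.04] w 0.01914133766695143
tip rel lug in plaque axes -1.2 -9.3 hookbase z 20.4
bend rel lug in plaque axes -39.0 -28.6 hookbase z 20.4
C rel lug in plaque axes -29.8 -0.1 hookbase z 20.4
shift to put C right, tool mm [ 0.  -0.3]
wrist_force: [-0.5, 0.4, -1.5]
wrist_force: [0.5, -1.5, -1.2]
t 16.05 tcp [ 0.5767 -0.1044  0.0412] yaw 75.77 hook-plaque deg -101.03 tilt 0.05
F plaque axes 0.6 -1.5 -1.2 M [ 0.    0.03 -0.01] w 0.018622224145310454
tip rel lug in plaque axes 0.1 -6.0 hookbase z 20.6
bend rel lug in plaque axes -35.1 -29.7 hookbase z 20.6
C rel lug in plaque axes -29.4 -0.3 hookbase z 20.6
shift to put C right, tool mm [ 0.1 -0.7]
```

```bash

python3 -m creep '{"dp":[[-0.9,-1.2,0],[0,0,0]],"turn":[-0.03,0]}' | grep -E 'force'
python3 -m creep '{"dp":[[-0.9,-1.2,0],[0,0,0]],"turn":[-0.03,0]}' | grep -E 'force'
python3 st.py
```

```text
wrist_force: [1.0, 0.1, -0.0]
wrist_force: [0.4, -0.5, 1.1]
t 16.45 tcp [ 0.5742 -0.1057  0.0414] yaw 79.19 hook-plaque deg -97.61 tilt 0.1
F plaque axes 0.4 -0.5 1.1 M [-0.24 -0.09 -0.08] w 0.01883663371065276
tip rel lug in plaque axes 0.3 -4.3 hookbase z 20.8
bend rel lug in plaque axes -33.4 -30.0 hookbase z 20.8
C rel lug in plaque axes -29.4 -0.3 hookbase z 20.8
shift to put C right, tool mm [ 0.2 -0.6]
```

```bash

python3 -m creep '{"dp":[[0,0,-0.8],[0,0,0],[0,0,0]],"turn":[0,0,0]}' | grep -E 'force'
python3 st.py
```

```text
wrist_force: [0.9, -0.1, 0.0]
t 16.75 tcp [ 0.5738 -0.1053  0.0419] yaw 79.26 hook-plaque deg -97.54 tilt 0.02
F plaque axes 0.9 -0.0 0.0 M [-0.11 -0.14 -0.05] w 0.018541480351814736
tip rel lug in plaque axes -0.1 -3.8 hookbase z 21.3
bend rel lug in plaque axes -33.8 -29.6 hookbase z 21.3
C rel lug in plaque axes -29.9 0.1 hookbase z 21.3
shift to put C right, tool mm [-0.1 -0.1]
```

```bash

python3 -m creep '{"dp":[[0,0,-0.7],[0,0,0],[0,0,0]],"turn":[0,0,0]}' | grep -E 'force'
python3 -m creep '{"dp":[[-0.9,-1.0,0],[0,0,0]],"turn":[-0.03,0]}' | grep -E 'force'
python3 st.py
```

```text
wrist_force: [-1.0, -0.3, -1.2]
wrist_force: [0.8, 1.2, -0.2]
t 17.25 tcp [ 0.5721 -0.1059  0.0424] yaw 81.0 hook-plaque deg -95.8 tilt 0.04
F plaque axes 0.8 1.2 -0.2 M [ 0.07 -0.05 -0.  ] w 0.01898239114095876
tip rel lug in plaque axes -0.5 -2.8 hookbase z 21.8
bend rel lug in plaque axes -33.4 -29.6 hookbase z 21.8
C rel lug in plaque axes -30.3 0.2 hookbase z 21.8
shift to put C right, tool mm [-0.2  0.4]
```

```bash

python3 -m creep '{"dp":[[-0.9,-1.0,-0.4],[0,0,0]],"turn":[-0.03,0]}' | grep -E 'force'
python3 -m creep '{"dp":[[-0.9,-1.0,0],[0,0,0]],"turn":[-0.03,0]}' | grep -E 'force'
python3 -m creep '{"dp":[[-0.9,-1.0,0],[0,0,0]],"turn":[-0.03,0]}' | grep -E 'force'
python3 st.py
```

```text
wrist_force: [-0.0, 0.5, -1.1]
wrist_force: [0.2, -0.4, -1.7]
wrist_force: [-0.6, 0.0, -2.6]
t 17.85 tcp [ 0.5689 -0.1083  0.0428] yaw 86.09 hook-plaque deg -90.71 tilt 0.03
F plaque axes -0.6 0.0 -2.6 M [ 0.06  0.02 -0.04] w 0.018867987651777003
tip rel lug in plaque axes -0.3 -0.2 hookbase z 22.2
bend rel lug in plaque axes -30.7 -29.8 hookbase z 22.2
C rel lug in plaque axes -30.3 0.2 hookbase z 22.2
shift to put C right, tool mm [-0.2  0.3]
```

```bash

python3 -m creep '{"dp":[[-1,-0.9,0.2],[-0.9,-1.0,0],[0,0,0]],"turn":[-0.03,-0.03,0]}' | grep -E 'force'
python3 -m creep '{"dp":[[-0.9,-1.0,0],[-0.9,-1.0,0],[0,0,0]],"turn":[-0.03,-0.03,0]}' | grep -E 'force'
python3 -m creep '{"dp":[[-0.9,-1.0,0],[-0.9,-1.0,0],[0,0,0]],"turn":[-0.03,-0.03,0]}' | grep -E 'force'
python3 st.py
```

```text
wrist_force: [0.3, -0.4, -1.1]
wrist_force: [-0.2, 0.6, -0.6]
wrist_force: [0.2, 0.2, -1.4]
t 18.75 tcp [ 0.5635 -0.114   0.0428] yaw 96.38 hook-plaque deg -80.42 tilt 0.03
F plaque axes 0.2 0.2 -1.4 M [ 0.07 -0.12  0.02] w 0.018971277456610248
tip rel lug in plaque axes -0.1 5.0 hookbase z 22.2
bend rel lug in plaque axes -24.7 -29.6 hookbase z 22.2
C rel lug in plaque axes -29.7 0.0 hookbase z 22.2
shift to put C right, tool mm [ 0.  -0.3]
```

```bash

python3 -m creep '{"dp":[[-1.52,-1.7,0],[-1.52,-1.7,0],[-1.52,-1.7,0],[0,0,0]],"turn":[-0.05,-0.05,-0.05,0]}' | grep -E 'force'
python3 -m creep '{"dp":[[-1.52,-1.7,0],[-1.52,-1.7,0],[-1.52,-1.7,0],[0,0,0]],"turn":[-0.05,-0.05,-0.05,0]}' | grep -E 'force'
python3 st.py
```

```text
wrist_force: [1.1, 1.6, -1.4]
wrist_force: [0.6, 0.7, -0.4]
t 19.55 tcp [ 0.5557 -0.1251  0.0428] yaw 113.54 hook-plaque deg -63.26 tilt 0.02
F plaque axes 0.6 0.7 -0.4 M [-0.01 -0.16  0.07] w 0.019219370144936042
tip rel lug in plaque axes -3.1 13.6 hookbase z 22.2
bend rel lug in plaque axes -16.4 -26.7 hookbase z 22.2
C rel lug in plaque axes -29.9 0.1 hookbase z 22.2
shift to put C right, tool mm [-0.1 -0.2]
```

```bash

python3 -m creep '{"dp":[[-1.52,-1.7,-0.4],[-1.52,-1.7,0],[-1.52,-1.7,0],[0,0,0]],"turn":[-0.05,-0.05,-0.05,0]}' | grep -E 'force'
python3 -m creep '{"dp":[[-1.52,-1.7,0],[-1.52,-1.7,0],[-1.52,-1.7,0],[0,0,0]],"turn":[-0.05,-0.05,-0.05,0]}' | grep -E 'force'
python3 st.py
```

```text
wrist_force: [0.6, -0.9, -0.7]
wrist_force: [0.6, -0.3, -1.8]
t 20.35 tcp [ 0.5514 -0.1381  0.043 ] yaw 130.7 hook-plaque deg -46.1 tilt 0.01
F plaque axes 0.6 -0.3 -1.8 M [-0.02 -0.08  0.05] w 0.019013447513632355
tip rel lug in plaque axes -8.7 21.0 hookbase z 22.4
bend rel lug in plaque axes -9.5 -21.5 hookbase z 22.4
C rel lug in plaque axes -30.3 0.2 hookbase z 22.4
shift to put C right, tool mm [-0.3  0.1]
```

```bash

python3 -m creep '{"dp":[[-1.6,-1.6,0],[-1.6,-1.6,0],[-1.54,-1.67,0],[0,0,0]],"turn":[-0.05,-0.05,-0.05,0]}' | grep -E 'force'
python3 -m creep '{"dp":[[-1.54,-1.67,0],[-1.54,-1.67,0],[-1.54,-1.67,0],[0,0,0]],"turn":[-0.05,-0.05,-0.05,0]}' | grep -E 'force'
python3 st.py
```

```text
wrist_force: [0.3, -0.5, -2.2]
wrist_force: [0.8, -0.9, -1.4]
t 21.15 tcp [ 0.5518 -0.1516  0.043 ] yaw 147.89 hook-plaque deg -28.91 tilt 0.01
F plaque axes 0.8 -0.9 -1.4 M [-0.    0.12  0.  ] w 0.018901346540434415
tip rel lug in plaque axes -15.6 26.5 hookbase z 22.4
bend rel lug in plaque axes -3.8 -14.3 hookbase z 22.4
C rel lug in plaque axes -30.1 0.2 hookbase z 22.4
shift to put C right, tool mm [-0.2 -0.2]
```

```bash

python3 -m creep '{"dp":[[-1.54,-1.67,0],[-1.54,-1.67,0],[-1.54,-1.67,0],[-1.54,-1.67,0],[-1.54,-1.67,0],[0,0,0]],"turn":[-0.05,-0.05,-0.05,-0.05,-0.05,0]}' | grep -E 'force'
python3 -m creep '{"dp":[[-1.54,-1.67,0],[-1.54,-1.67,0],[-1.54,-1.67,0],[-1.54,-1.67,0],[-1.54,-1.67,0],[0,0,0]],"turn":[-0.05,-0.05,-0.05,-0.05,-0.05,0]}' | grep -E 'force'
python3 st.py
```

```text
wrist_force: [0.4, -0.5, -1.5]
wrist_force: [1.2, -0.1, -2.1]
t 22.35 tcp [ 0.5609 -0.1723  0.0431] yaw 176.53 hook-plaque deg -0.27 tilt 0.01
F plaque axes 1.2 -0.1 -2.1 M [-0.05  0.04  0.03] w 0.019060824934702215
tip rel lug in plaque axes -29.8 30.3 hookbase z 22.5
bend rel lug in plaque axes 0.1 0.1 hookbase z 22.5
C rel lug in plaque axes -29.9 0.3 hookbase z 22.5
shift to put C right, tool mm [ 0.1 -0.3]
```

```bash

python3 -m creep '{"dp":[[0,0,0],[0,0,0],[0,0,0],[0,0,0],[0,0,0],[0,0,0]],"turn":[0,0,0,0,0,0]}' | grep -E 'force'
python3 -m creep '{"dp":[[0.5,0,0],[0.5,0,0],[0,0,0]],"turn":[0,0,0]}' | grep -E 'pos|force'
python3 -m creep '{"dp":[[0.4,0,0],[0.4,0,0],[0,0,0]],"turn":[0,0,0]}' | grep -E 'pos|force'
```

```text
wrist_force: [0.3, -0.8, -1.7]
ee_pos: [0.56, -0.1723, 0.0432]
wrist_force: [0.4, -0.3, -2.1]
ee_pos: [0.5598, -0.1723, 0.0433]
wrist_force: [3.8, 1.5, -3.8]
```

```bash

python3 -m creep '{"dp":[[0.3,0,0],[0,0,0]],"turn":[0,0]}' | grep -E 'pos|force'
python3 -m creep '{"dp":[[0.3,0,0],[0,0,0]],"turn":[0,0]}' | grep -E 'pos|force'
python3 st.py
```

```text
ee_pos: [0.5598, -0.1724, 0.0433]
wrist_force: [5.6, 1.6, -3.6]
ee_pos: [0.5598, -0.1724, 0.0433]
wrist_force: [5.8, 2.1, -3.7]
t 23.95 tcp [ 0.5598 -0.1724  0.0433] yaw 176.66 hook-plaque deg -0.14 tilt 0.18
F plaque axes 5.7 2.4 -3.7 M [ 0.27 -0.8  -0.03] w 0.018819016400278915
tip rel lug in plaque axes -31.0 30.1 hookbase z 22.7
bend rel lug in plaque axes -1.1 0.1 hookbase z 22.7
C rel lug in plaque axes -31.1 0.1 hookbase z 22.7
shift to put C right, tool mm [-1.1 -0.1]
```

```bash

python3 -m creep '{"dp":[[0.4,0,0],[0,0,0]],"turn":[0,0]}' | grep -E 'force'
python3 -m creep '{"dp":[[0.4,0,0],[0,0,0]],"turn":[0,0]}' | grep -E 'force'
python3 st.py
```

```text
wrist_force: [6.4, 2.4, -3.7]
wrist_force: [7.6, 2.8, -3.7]
t 24.35 tcp [ 0.5597 -0.1724  0.0434] yaw 176.65 hook-plaque deg -0.15 tilt 0.27
F plaque axes 7.4 3.2 -3.7 M [ 0.35 -1.    0.02] w 0.019216483887692398
tip rel lug in plaque axes -31.0 30.1 hookbase z 22.8
bend rel lug in plaque axes -1.1 -0.0 hookbase z 22.8
C rel lug in plaque axes -31.1 0.1 hookbase z 22.8
shift to put C right, tool mm [-1.1 -0.1]
```

```bash

python3 -m creep '{"dp":[[0.4,0,0],[0.4,0,0],[0,0,0]],"turn":[0,0,0]}' | grep -E 'force'
python3 -m creep '{"dp":[[0,0,0],[0,0,0],[0,0,0],[0,0,0]],"turn":[0,0,0,0]}' | grep -E 'force'
python3 -m creep '{"dp":[[0,0,0],[0,0,0],[0,0,0],[0,0,0]],"turn":[0,0,0,0]}' | grep -E 'force'
python3 st.py
```

```text
wrist_force: [8.1, 2.2, -4.8]
wrist_force: [9.4, 3.1, -5.2]
wrist_force: [8.1, 3.0, -4.1]
t 25.45 tcp [ 0.5597 -0.1725  0.0435] yaw 176.63 hook-plaque deg -0.17 tilt 0.37
F plaque axes 7.9 3.5 -4.1 M [ 0.48 -1.22 -0.09] w 0.01871961020192955
tip rel lug in plaque axes -31.0 30.0 hookbase z 22.9
bend rel lug in plaque axes -1.1 -0.1 hookbase z 22.9
C rel lug in plaque axes -31.1 0.0 hookbase z 22.9
shift to put C right, tool mm [-1.1 -0. ]
```

```bash

python3 -m creep '{"dp":[[0.5,0,0],[0,0,0],[0,0,0],[0,0,0],[0,0,0],[0,0,0],[0,0,0]],"turn":[0,0,0,0,0,0,0]}' | grep -E 'force'
python3 - <<'E'
from h import *
r=[]
for _ in range(4): viewer.get_image('side'); o=telemetry.get_obs(); r.append(o['wrist_force'])
print(np.mean(r,0))
E
```

```text
wrist_force: [9.8, 3.2, -5.5]
[ 9.36289453  3.27150184 -5.72638101]
```

```bash

python3 -m creep '{"dp":[[-0.8,0,0],[-0.8,0,0],[-0.8,0,0],[0,0,0]],"turn":[0,0,0,0]}' | grep -E 'pos|force'
python3 -m creep '{"dp":[[0,0,0.7],[0,0,0],[0,0,0]],"turn":[0,0,0]}' | grep -E 'pos|force'
python3 -m creep '{"dp":[[0,0,0.7],[0,0,0],[0,0,0]],"turn":[0,0,0]}' | grep -E 'pos|force'
python3 st.py
```

```text
ee_pos: [0.5597, -0.1724, 0.0433]
wrist_force: [5.2, 3.0, -2.6]
ee_pos: [0.5597, -0.1723, 0.0428]
wrist_force: [5.8, 2.0, -1.2]
ee_pos: [0.5596, -0.1724, 0.0422]
wrist_force: [5.5, 2.0, -0.1]
t 27.35 tcp [ 0.5596 -0.1724  0.0422] yaw 176.67 hook-plaque deg -0.13 tilt 0.13
F plaque axes 5.4 2.4 -0.1 M [ 0.37 -0.91 -0.01] w 0.019410631405064674
tip rel lug in plaque axes -31.2 30.1 hookbase z 21.6
bend rel lug in plaque axes -1.2 0.0 hookbase z 21.6
C rel lug in plaque axes -31.2 0.1 hookbase z 21.6
shift to put C right, tool mm [-1.2 -0.1]
```

```bash

python3 -m creep '{"dp":[[-0.8,0,0.4],[-0.4,0,0.3],[0,0,0],[0,0,0]],"turn":[0,0,0,0]}' | grep -E 'pos|force'
python3 -m creep '{"dp":[[0,0,0.5],[0,0,0],[0,0,0]],"turn":[0,0,0]}' | grep -E 'pos|force'
python3 st.py
```

```text
ee_pos: [0.5598, -0.1725, 0.0412]
wrist_force: [2.3, 0.8, 2.3]
ee_pos: [0.5599, -0.1725, 0.0406]
wrist_force: [1.3, -0.5, 3.0]
t 28.05 tcp [ 0.5599 -0.1725  0.0406] yaw 176.69 hook-plaque deg -0.11 tilt 0.02
F plaque axes 1.3 -0.5 3.0 M [ 0.09 -0.55 -0.04] w 0.018907276662023957
tip rel lug in plaque axes -30.9 30.1 hookbase z 20.0
bend rel lug in plaque axes -1.0 0.0 hookbase z 20.0
C rel lug in plaque axes -31.0 0.1 hookbase z 20.0
shift to put C right, tool mm [-1.  -0.1]
```

```bash

python3 -m creep '{"dp":[[0,0,0],[0,0,0],[0,0,0],[0,0,0],[0,0,0]],"turn":[0,0,0,0,0]}' 0.5 60| grep -E 'width|force'
python3 -m creep '{"dp":[[0,0,-10],[0,0,-30],[0,0,-40],[0,0,-40],[0,0,-20],[0,0,0],[0,0,0]],"turn":[0,0,0,0,0,0,0]}' | grep -E 'pos|force'
python3 hook.py w6 560 -172 -3.2 20
```

```text
wrist_force: [-0.1, -1.5, -0.2]
gripper_width: 0.0427
ee_pos: [0.5597, -0.1722, 0.1811]
wrist_force: [-0.5, -0.5, 0.4]
tcp [ 0.55968291 -0.17215003  0.18107851] 176.69205508351166
n 1594 hook x,y,yaw,dz [ 560.14 -172.23   -4.     -1.24] rms 0.84
tip [ 598.2 -114.7] px [379. 227.]
bend [ 626.1 -146.8] px [348. 254.]
curve [ 596.2 -144.7] px [349. 227.]
to sleeve centre, tool axes mm [ -0.4  -0.  151.1] yaw err hook+180-tool -0.7
```

View pics/w6.png

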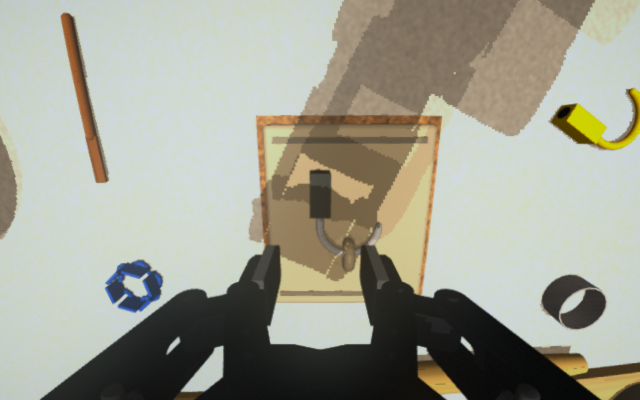

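The hook is threaded through the lug at (348,253), with the sleeve at (320,195) towards the near edge. It lies flat, with the fitted bend about 1 mm from the mark and yaw within 1°. Handing in.

```bash
python3 -c "
from bench import job; print(job.hand_in())"
```

```text
the job is handed in; nothing more can be done
None
```

The steel hook is threaded through the lug and lies released on the plaque; I handed the job in at about 29 s of the 72 s. I never touched the yellow look-alikes, and I saw no contact with anything else on the table.

- **Threading:** I swung the hook tip first about its own centre of curvature. The tip rubbed the lower mouth of the hole with about 3 N, so I raised it about 1.5 mm and went on.
- **Free in the hole:** With the bend on the lug, the hook stood square within 0.3° and the wrist showed only the hook's weight and noise for 0.6 s. The hook was still in the gripper then, about 2 mm up.
- **Pull:** I raised the pull by the sleeve in small steps. It was held at about 9.5 N for 1 s, then about 10.7 N for nearly 1 s. These are wrist readings, including 3 to 4 N sideways and vertical, and none was near 18 N.
- **Last check:** After I eased the pull, lowered the sleeve and let go, the wrist camera put the bend about 1 mm from the mark, within 1° of square. The hook looked flat: its height fits to about 1 mm, which matches the camera's own offset on the plaque.

I took no picture of the whole table at the end to confirm that every bystander stayed put.

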